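# Put the serving pan on the warming hob and select keep-warm

## Robot

A 6-joint arm with a two-finger parallel gripper is mounted at the origin on the work surface. World frame = base frame: x ahead of the robot, y to its left, z up, the work surface at z = 0. Lengths are in m, angles in rad, forces in N, time in s.
With the tool pointing down it reaches from about 0.3 to 0.775 m from the base axis. Payload 14.6 kg.
Tool frame: the origin (TCP) lies at the centre of the arm's flange, where the gripper is bolted on; the fingertips stand 199 mm ahead of it and the grasp point (between the pads) lies 180 mm ahead of it; z points along the fingers, y is the line along which they close (so a half turn about z gives the same grasp; the last joint's range is limited). The gripper opens to 94 mm and grips with 3 to 60 N. Pads are 16 mm wide; open, the fingers measure 119 mm over their backs; the gripper's body (75 mm by 177 mm) begins 78 mm behind the grasp point.
Start: joints at [1.048, 0.3, 1.521, -0, 1.321, -0.067], TCP at [0.242, 0.494, 0.405] pointing down, gripper open.
Joint ranges: [-3.03, 3.03], [-0.79, 2.21], [0.23, 2.52], [-1.04, 4.18], [0, 3.07], [-2.55, 2.55]. Speed limits (rad/s): [2.22, 2.22, 2.57, 3.14, 3.14, 3.14].

## Interface

Orientations are given as [roll, pitch, yaw] about the fixed x, y, z axes, in that order (R = Rz(yaw) Ry(pitch) Rx(roll)).
In Python, from station import ctrl gives the robot as it stands. The module is installed in compiled form; this text tells all that it offers.
- The arm moves only by the tool servo_tool, never from a script. Its argument "motion" is a list of rows, each a list of 5 numbers: the closure, from 0 (fully open) to 1 (shut), then the shift along the world's x, y, z in cm, then the turn about the world's z in degrees. A call has 1 to 20 rows; each row is the pose to reach, as a shift and turn from the pose commanded when the call began; what a row does not reach only later rows make up. A row lasts 1/8 s, in which the tool goes at most 62.5 mm and 10.7 degrees, less where a joint would pass 70% of its speed; a pose out of reach is approached as far as the arm can. A call with a gripper value outside its range is refused whole. The fingers move at their own pace and stop on an object; "squeeze" is the grip in N (left out, the last holds). Time passes only in rows, so rows that repeat a pose let the fingers close. It gives the time, the measured TCP pose, the force, the opening and the grip force at its end, in the units of the state.
- ctrl.get_obs(): the state, without advancing time (a new reading comes with each control period).
- ctrl.camera(name): name is "scene" or "top" or "wrist"; returns a dict with "image" (420x560x3 uint8, red, green, blue), "fx", "fy", "cx", "cy" (pixels), "camera_from_world" (4x4, takes a point from world to camera coordinates); the wrist camera has in their place "hand_eye" (4x4, takes a point from camera to tool coordinates, whose origin is the TCP and whose axes are the flange's). Camera axes: x right, y up, looking along -z (the intrinsics and any distortion apply to the point x, -y, -z); pixel columns grow to the right and rows downward; lengths in m; the calibration is good to about 2 mm. A picture is of the moment at which its call begins: read the wrist's pose just before it. There is no depth.
- ctrl.hand_in(): hands the job in; it is judged then, once.
The state is a dict: "time_s": time; "qpos": joint angles; "joint_vel": joint speeds; "tau": joint torques, N m; "ee_pos": TCP position; "eef_rot": TCP orientation; "force": force on the tool from outside, world axes, zero at the start; "moment": the same for the moment, N m; "grip_width": finger opening in m; "grip_force": force on a finger pad.
Only numpy, scipy, OpenCV 4.12 (cv2) and the standard library are available. Lean on these libraries where they do the work, as an engineer would, in place of code of your own. Each camera call takes 0.05 s, during which the arm holds its last target. There are 200 camera calls.

## Task

Move the steel serving pan over until it stands centred on the hob's white heating ring, covering it. Then turn the hob's selector knob so that its pointer clicks in at the open-ring (keep-warm) sign. Leave the plates, the paper cups and the shaker where they stand.

Things in the scene. Friction and masses are not known exactly. Their poses are not given: they have to be found in the camera images.
- pan_mid (a point): Loose round open steel serving pan, 0.5 to 1 kg, standing on the hob's glass. This point is on its axis, 30 mm above its underside (half-way up), z up. Outside radius 80 mm at the base, 86 mm at the rim; 60 mm high; wall 3 mm, inner floor 4 mm above the underside. Two 8 mm loop handles at the height of 48 to 52 mm, reaching 116 mm from the axis along the pan's own +x and -x. It slides when pushed from outside or from inside on the wall.
- zone (a point): Centre of the heating ring, a thin white circle of radius 60 mm printed on the black glass of a fixed countertop hob; the point is on the glass, whose flat top is 60 mm above the table. Axes are the hob's: +x is its long-side normal away from the robot, +y along its length to the left, z up. The hob is 290 mm (x) by 540 mm (y), its centre 20 mm to -y of this point. The black control panel, level with the glass, is its -y end.
- knob_axis (a point): Selector knob's axis where it meets the panel (same height as the glass), 215 mm to -y of the ring's centre in the hob's axes, which this frame shares. The grey knob has a round skirt of radius 24 mm, 8 mm high, and on it a bar 13 mm thick that stands from 8 to 38 mm above the panel. The bar runs from 34 mm on the pointing side of the axis (white line on top) to 24 mm on the other side.
- knob_aim (a point): Point fixed to the knob, 46 mm from its axis at panel height, in the direction the pointer points: it lies on the sign the pointer is set to.
- knob (a joint): Angle of the selector: 0 at its first stop (pointer 1.5 rad counter-clockwise from the hob's +x, by a thick white bar: off), grows clockwise seen from above, to 3.0 at the last stop. It clicks into notches every 0.6 rad (0, 0.6, ... 3.0); about 0.11 N m takes it over to the next, where it snaps in by itself. It starts near the first two notches (0 to 0.8).
- keep_warm (a point): Centre of the open-ring sign (white circle outline, 14 mm across) on the panel, 46 mm from the knob's axis, beside the notch at 1.2, 1.8 or 2.4. The other two of these places carry a filled disc and a plus cross, of the same size and colour; the other notches have plain strokes.
- plates: Loose stack of white plates, radius 80 mm, 45 mm high, origin at the centre of its underside. Not to be disturbed.
- cups: Loose stack of white paper cups, radius 38 mm, 152 mm high, origin at the centre of its underside. Not to be disturbed.
- shaker: Loose steel shaker, radius 22 mm, 80 mm high, origin at the centre of its underside. Not to be disturbed.
Things that resemble listed ones, but are neither listed nor needed, are in the scene too. Leave any black, turquoise or yellow look-alike of the part that bears pan_mid alone.

How it is judged:
By the outcome, as a careful person would: the job done as asked, in the order asked, and still so for the second after the job is handed in, with the robot touching nothing.
It also fails if it takes over 67 s, if anything falls off the work surface, if the arm or the gripper's body presses on something with over 40 N, if the wrist force passes 120 N, or if a joint passes its speed limit or range.

## Working session

There is one attempt and no reset: what is moved stays moved. The work goes in short steps, Python scripts to look and compute and a tool call to move; the robot and the scene stay as the last step left them, time stands still between calls to the robot, and variables do not carry over. Pictures are saved under pics/ and viewed, at most 10 in all, crops included, and the job is handed in when it is done.

Besides the shell and the picture viewer there is one more tool, called as name(argument=value, ...), one argument or row to a line, values as JSON. servo_tool: Moves the arm, as the interface text tells. Its arguments: {"type":"object","properties":{"motion":{"type":"array","items":{"type":"array","items":{"type":"number"}}},"squeeze":{"type":"number"}},"required":["motion"]}

```bash
mkdir -p pics
cat > h.py <<'E'
import numpy as np,cv2,pickle
from station import ctrl
def snap(n,tag):
    o=ctrl.get_obs();c=ctrl.camera(n);c['obs']=o
    cv2.imwrite(f'pics/{tag}.png',c['image'][:,:,::-1]);pickle.dump(c,open(f'pics/{tag}.pkl','wb'));return c
def load(t): return pickle.load(open(f'pics/{t}.pkl','rb'))
E
python3 - <<'E'
from h import *
a=snap('top','top1');b=snap('scene','sc1')
for c in (a,b): print({k:v for k,v in c.items() if k not in('image','obs')})
print(a['obs'])
E
```

```text
{'fx': 386.56948051634936, 'fy': 386.56948051634936, 'cx': 280.3157550515048, 'cy': 208.82104942066917, 'camera_from_world': array([[-0.02942235, -0.9994431 , -0.01574231,  0.03783653],
       [ 0.98643667, -0.03157659,  0.1610764 , -0.48302866],
       [-0.16148379, -0.01078955,  0.98681638, -1.35293567],
       [ 0.        ,  0.        ,  0.        ,  1.        ]])}
{'fx': 408.84544085673, 'fy': 408.84544085673, 'cx': 279.09786835200765, 'cy': 206.6104786829331, 'camera_from_world': array([[ 0.49918251,  0.86641708,  0.01175839, -0.27067368],
       [-0.54566289,  0.30378211,  0.78100476,  0.19583647],
       [ 0.67310388, -0.39628003,  0.62441437, -1.63339537],
       [ 0.        ,  0.        ,  0.        ,  1.        ]])}
{'time_s': 0.0, 'qpos': array([ 1.04839872e+00,  3.00479590e-01,  1.52160510e+00, -6.62950466e-06,
        1.32068283e+00, -6.66207536e-02]), 'joint_vel': array([ 0.00083417, -0.0008438 , -0.00161437, -0.00026302, -0.00110178,
       -0.00057631]), 'tau': array([-9.36757569e-04, -5.31808090e+01, -3.52743566e+01,  7.07876240e-02,
        2.44035391e-02, -1.32166692e-04]), 'ee_pos': array([0.24208364, 0.49381848, 0.40407137]), 'eef_rot': array([-3.14041996e+00, -7.18058693e-05,  2.68581741e+00]), 'force': array([0.6526046 , 0.45377134, 0.56582465]), 'moment': array([-0.00463433, -0.03346091,  0.01650486]), 'grip_force': 0.0, 'grip_width': 0.09400386917509625}
```

View pics/top1.png

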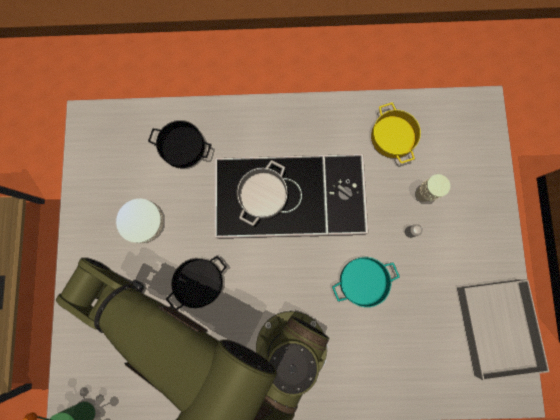

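View pics/sc1.png

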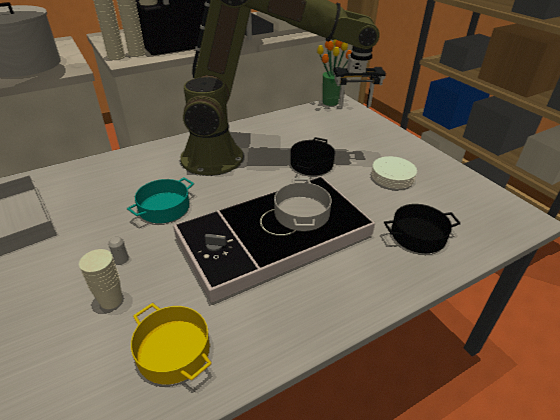

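The top view shows one steel pan, on the hob glass at (262,193). The look-alikes are black at (180,143) and (197,283), turquoise at (365,282) and yellow at (396,133). The steel pan fits the description: it is the right colour and stands on the glass. The ring is around (287,195) and the knob at (345,189). I'll confirm in an enlarged crop.

Run:
```python
from h import *
a=load('top1')['image'][145:245,210:370,::-1]
cv2.imwrite('pics/c1.png',cv2.resize(a,None,fx=5,fy=5,interpolation=cv2.INTER_CUBIC))
b=load('sc1')['image'][175:300,170:380,::-1]
cv2.imwrite('pics/c2.png',cv2.resize(b,None,fx=3.8,fy=3.8,interpolation=cv2.INTER_CUBIC))
```

```text
(no output)
```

View pics/c1.png

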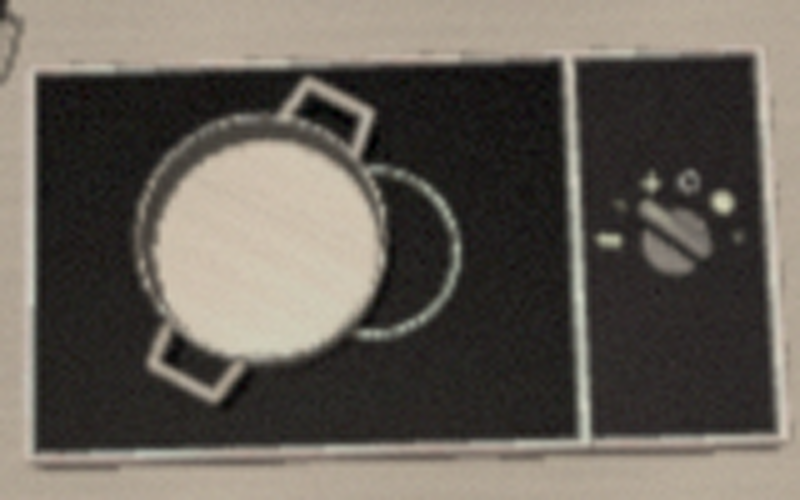

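View pics/c2.png

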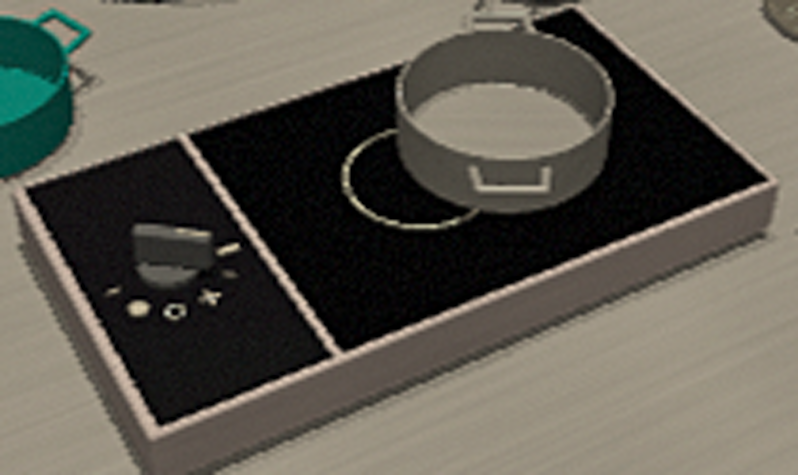

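The top crop shows the steel pan's rim centred at about (261,239), and the ring with its right edge at x=461 and its top and bottom at y=163 and 337. Clockwise from the thick bar (608,240), the signs are stroke (620,205), plus (651,183), **open ring (688,182)**, disc (722,202) and stroke (739,237). The open ring is therefore the 1.8 notch, and the pointer is now near 0.6. The scene crop agrees: open ring at (175,312), and pan rim with left edge 396, right edge 614 and top 28.

```bash
cat >> h.py <<'E'
def ray(c,p,z):
    T=c['camera_from_world'];R=T[:3,:3];o=-R.T@T[:3,3]
    d=R.T@np.array([(p[0]-c['cx'])/c['fx'],-(p[1]-c['cy'])/c['fy'],-1]);return o+d*(z-o[2])/d[2],o,d
def proj(c,X):
    q=c['camera_from_world'][:3,:3]@X+c['camera_from_world'][:3,3]
    return np.array([c['cx']-c['fx']*q[0]/q[2],c['cy']+c['fy']*q[1]/q[2]])
def tri(A):
    M=0;b=0
    for c,p in A:
        _,o,d=ray(c,p,0);d=d/np.linalg.norm(d);P=np.eye(3)-np.outer(d,d);M=M+P;b=b+P@o
    return np.linalg.solve(M,b)
E
python3 - <<'E'
from h import *
t=load('top1');s=load('sc1')
ft=lambda x,y:((x+.5)/5-.5+210,(y+.5)/5-.5+145)
fs=lambda x,y:((x+.5)/3.8-.5+170,(y+.5)/3.8-.5+175)
np.set_printoptions(precision=4,suppress=True)
print('tri openring',tri([(t,ft(688,182)),(s,fs(175,312))]),'disc',tri([(t,ft(722,202)),(s,fs(138,309))]),'rim',tri([(t,ft(261,239)),(s,fs(505,88))]))
for n,p,z in [('TL',(33,70),.06),('TR',(757,50),.06),('BR',(785,438),.06),('BL',(30,458),.06),('zone',(374,250),.06),('pan',(261,239),.12),
 ('knob',(676,242),.068),('bar',(608,240),.06),('plus',(651,183),.06),('ring',(688,182),.06),('disc',(722,202),.06),('s3',(739,237),.06),('ptr',(645,205),.098),('tail',(706,252),.098),('h1',(343,95),.11),('h2',(188,385),.11)]:
    print(n,ray(t,ft(*p),z)[0])
# zone: fit from circle points
P=np.array([ray(t,ft(*p),.06)[0][:2] for p in [(461,250),(380,163),(372,337),(420,178),(450,210),(450,290),(415,325)]])
from scipy.optimize import least_squares
print(least_squares(lambda c:np.hypot(*(P-c).T)-.06,P.mean(0)+[0,.03]).x)
for n,p,z in [('sTL',(20,188),.06),('sTR',(578,10),.06),('sBR',(776,183),.06),('sBL',(155,430),.06)]: print(n,ray(s,fs(*p),z)[0])
E
```

```text
tri openring [ 0.5739 -0.2198  0.0595] disc [ 0.5585 -0.2426  0.0601] rim [0.5303 0.0851 0.1205]
TL [0.6729 0.2503 0.06  ]
TR [ 0.67  -0.275  0.06 ]
BR [ 0.388  -0.2768  0.06  ]
BL [0.3904 0.2531 0.06  ]
zone [0.5315 0.0067 0.06  ]
pan [0.5296 0.0837 0.12  ]
knob [ 0.5287 -0.2073  0.068 ]
bar [ 0.5334 -0.1603  0.06  ]
plus [ 0.574  -0.1931  0.06  ]
ring [ 0.5738 -0.2196  0.06  ]
disc [ 0.5584 -0.243   0.06  ]
s3 [ 0.5325 -0.2535  0.06  ]
ptr [ 0.5496 -0.1825  0.098 ]
tail [ 0.515  -0.2228  0.098 ]
h1 [0.6322 0.0249 0.11  ]
h2 [0.432  0.1362 0.11  ]
[0.5318 0.0045]
sTL [ 0.3889 -0.2731  0.06  ]
sTR [0.3983 0.2541 0.06  ]
sBR [0.6762 0.254  0.06  ]
sBL [ 0.669  -0.2748  0.06  ]
```

servo_tool(
  motion=[
    [0,4,-5,0,-8],
    [0,8,-11,0,-16],
    [0,12,-17,0,-24],
    [0,16,-23,0,-32],
    [0,20,-29,0,-40],
    [0,24,-35,0,-48],
    [0,27,-39,0,-56],
    [0,28.8,-40.9,0,-64],
    [0,28.8,-40.9,0,-64],
    [0,28.8,-40.9,0,-64],
    [0,28.8,-40.9,0,-64],
  ],
)

```text
time_s: 1.48
ee_pos: [0.5295, 0.0859, 0.4047]
eef_rot: [-3.142, -0.0, 1.571]
force: [-0.2, 0.2, 0.1]
grip_width: 0.0938
grip_force: 0.0
```

Run:
```python
from h import *
c=snap('wrist','w1');o=c['obs'];print(o['time_s'],o['ee_pos'],o['eef_rot'],c['fx'],c['cx'],c['cy'],c['hand_eye'].round(4))
```

```text
1.475 [0.52953358 0.08592435 0.40472515] [-3.14153143e+00 -1.20595902e-04  1.57101785e+00] 298.73196485915406 282.82094227064107 205.65748720486667 [[-3.000e-04  9.660e-01  2.585e-01  7.600e-02]
 [ 1.000e+00  5.000e-04 -9.000e-04  2.000e-04]
 [-1.000e-03  2.585e-01 -9.660e-01  2.010e-02]
 [ 0.000e+00  0.000e+00  0.000e+00  1.000e+00]]
```

View pics/w1.png

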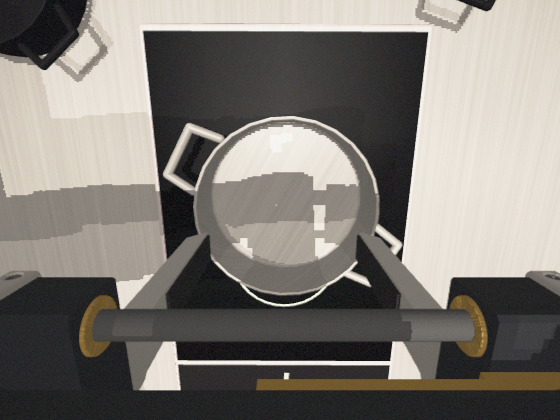

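The wrist view has the pan under the fingers: rim left 194, right 379, top 117, bottom 295. The ring shows below it, with its bottom at (285,305).

```bash
cat >> h.py <<'E'
from scipy.spatial.transform import Rotation as Ro
def wcam(c):
    T=np.eye(4);T[:3,:3]=Ro.from_euler('xyz',c['obs']['eef_rot']).as_matrix();T[:3,3]=c['obs']['ee_pos']
    c['camera_from_world']=np.linalg.inv(T@c['hand_eye']);return c
E
python3 - <<'E'
from h import *
c=wcam(load('w1'))
P=np.array([ray(c,p,.12)[0][:2] for p in [(194,205),(379,205),(286,117),(286,295)]]);print(P,P.mean(0))
print(ray(c,(285,305),.06)[0])
E
```

```text
[[ 0.4485289   0.09182561]
 [ 0.61807758  0.09177892]
 [ 0.53261004  0.16914695]
 [ 0.53307226 -0.00100135]] [0.53307219 0.08793753]
[ 0.53264736 -0.05183926  0.06      ]
```

servo_tool(
  motion=[
    [0,0.2,0,-4,0],
    [0,0.2,0,-8,0],
    [0,0.2,0,-11,0],
    [0,0.2,0,-12.5,0],
    [0,0.2,0,-12.5,0],
    [0,0.2,-1.5,-12.5,0],
    [0,0.2,-3,-12.5,0],
    [0,0.2,-4,-12.5,0],
    [0,0.2,-5,-12.5,0],
    [0,0.2,-6,-12.5,0],
    [0,0.2,-7,-12.5,0],
    [0,0.2,-8,-12.5,0],
    [0,0.2,-9,-12.5,0],
    [0,0.2,-10,-12.5,0],
    [0,0.2,-10.8,-12.5,0],
    [0,0.2,-11.3,-12.5,0],
    [0,0.2,-11.5,-12.5,0],
    [0,0.2,-11.5,-12.5,0],
  ],
)

```text
time_s: 3.78
ee_pos: [0.5321, -0.0303, 0.2799]
eef_rot: [3.141, -0.001, 1.569]
force: [-0.3, 4.0, 2.0]
grip_width: 0.0937
grip_force: 2.1
```

Run:
```python
from h import *
c=snap('wrist','w2');o=c['obs'];print(o['time_s'],o['ee_pos'],o['force'])
s=snap('scene','sc2');t=snap('top','top2')
im=lambda c,y0,y1,x0,x1,f:cv2.resize(c['image'][y0:y1,x0:x1,::-1],None,fx=f,fy=f,interpolation=cv2.INTER_CUBIC)
a=im(t,145,245,210,370,3.5);b=im(s,175,300,190,350,3.5)
cv2.imwrite('pics/c3.png',cv2.resize(np.vstack([a[:,:560],b[:,:560]]),None,fx=.75,fy=.75))
```

```text
3.775 [ 0.53214948 -0.03026711  0.27985369] [-0.28514196  4.00530078  2.0353419 ]
```

View pics/c3.png

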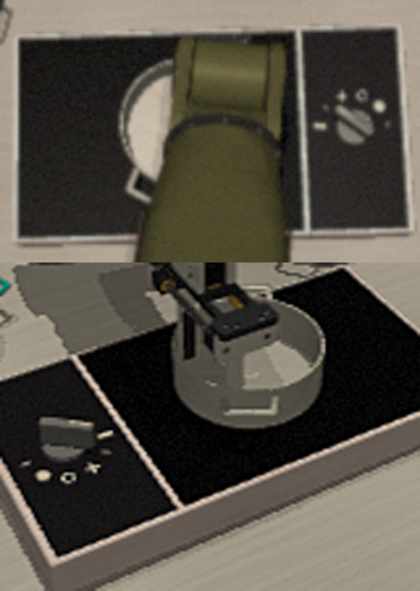

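The pan slid and now hides the ring. I'll lift out and move aside over the knob, then measure the pan from the top view.

servo_tool(
  motion=[
    [0,0,1,0,0],
    [0,0,1.2,0,0],
    [0,0,1.2,5,0],
    [0,0,1.2,11,0],
    [0,0,-4,14,0],
    [0,0,-10,14,0],
    [0,0,-16,14,0],
    [0,0,-18,14,0],
    [0,0,-18,14,0],
    [0,0,-18,14,0],
  ],
)

```text
time_s: 5.18
ee_pos: [0.5323, -0.2088, 0.4196]
eef_rot: [-3.141, -0.0, 1.57]
force: [0.8, -0.4, 0.0]
grip_width: 0.0939
grip_force: 0.0
```

Run:
```python
from h import *
w=snap('wrist','w3');t=snap('top','top3');s=snap('scene','sc3');print(w['obs']['ee_pos'],w['obs']['eef_rot'])
a=cv2.resize(t['image'][145:245,240:340,::-1],None,fx=4,fy=4,interpolation=cv2.INTER_CUBIC)
b=cv2.resize(w['image'][:,:,::-1],None,fx=400/560,fy=400/560,interpolation=cv2.INTER_AREA)
cv2.imwrite('pics/c4.png',np.hstack([a,np.vstack([b,np.zeros((100,400,3),np.uint8)])]))
```

```text
[ 0.53231654 -0.2088101   0.41960458] [-3.14140760e+00 -2.91854292e-04  1.56998382e+00]
```

View pics/c4.png

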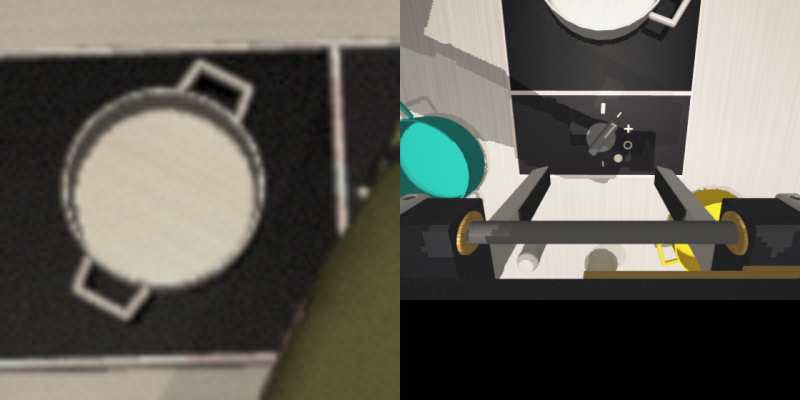

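The top crop gives the pan rim as left 61, right 266, top 85, bottom 291 (centre about 163.5,188). In the wrist view the knob is at (600,137) and the open ring at (628,145). I'll fit the ring and rim with the calibrated circle model.

Run:
```python
from h import *
from scipy.optimize import minimize
from scipy.ndimage import map_coordinates as mc
def val(c,x,y,z,r,A):
    P=np.array([proj(c,np.array([x+r*np.cos(a),y+r*np.sin(a),z])) for a in A])
    g=cv2.cvtColor(c['image'],cv2.COLOR_RGB2GRAY).astype(float);return mc(g,[P[:,1],P[:,0]],order=1).mean()
def fit(f,x0):
    G=[(f(x0[0]+i,x0[1]+j),x0[0]+i,x0[1]+j) for i in np.arange(-.012,.0121,.001) for j in np.arange(-.012,.0121,.001)]
    return max(G)
t1=load('top1');t3=load('top3');
A=np.linspace(-np.pi/2-.9,-np.pi/2+.9,40)
print('zone',fit(lambda x,y:val(t1,x,y,.06,.06,A),(.532,.006)))
B=np.array([a for a in np.linspace(0,2*np.pi,120) if abs(np.sin(a-np.radians(-29)))>.6])
rim=lambda c,x0:fit(lambda x,y:val(c,x,y,.12,.084,B)-val(c,x,y,.12,.089,B),x0)
print('pan1',rim(t1,(.531,.085)),'pan3',rim(t3,(.532,.006)))
ft=lambda x,y:((x+.5)/4-.5+240,(y+.5)/4-.5+145)
print('pan3 hand',ray(t3,ft(163.5,188),.12)[0])
w=wcam(load('w3'))
for n,p,z in [('knob skirt',(280,192),.068),('open',(319,203),.06),('plus',(319,180),.06),('disc',(305,221),.06),('bar',(284,151),.06)]: print(n,ray(w,p,z)[0])
```

```text
zone (np.float64(123.64280497450488), np.float64(0.531), np.float64(0.008000000000000012))
pan1 (np.float64(68.27788953892843), np.float64(0.533), np.float64(0.08400000000000002)) pan3 (np.float64(57.9707138354302), np.float64(0.535), np.float64(0.018000000000000023))
pan3 hand [0.53024877 0.01972797 0.12      ]
knob skirt [ 0.52950846 -0.20533291  0.068     ]
open [ 0.57516644 -0.22034387  0.06      ]
plus [ 0.5743413  -0.19302545  0.06      ]
disc [ 0.55913394 -0.2424966   0.06      ]
bar [ 0.53408691 -0.16006396  0.06      ]
```

Ring centre is about (0.5315, 0.008), agreed by ring, hob corners and wrist view. The pan is at y≈0.0195, so it needs about 12 mm more. The finger contact offset is 50 mm, so the push ends at TCP y = -0.042.

servo_tool(
  motion=[
    [0,0,6,0,0],
    [0,0,12,0,0],
    [0,0,18,0,0],
    [0,0,21,-1,0],
    [0,0,21,-5,0],
    [0,0,21,-10,0],
    [0,0,21,-13,0],
    [0,0,21,-14,0],
    [0,0,20,-14,0],
    [0,0,19,-14,0],
    [0,0,18.3,-14,0],
    [0,0,17.8,-14,0],
    [0,0,17.4,-14,0],
    [0,0,17.1,-14,0],
    [0,0,16.9,-14,0],
    [0,0,16.8,-14,0],
    [0,0,16.8,-14,0],
  ],
)

```text
time_s: 7.45
ee_pos: [0.5322, -0.0419, 0.2804]
eef_rot: [3.14, -0.001, 1.569]
force: [-0.1, 7.2, 3.4]
grip_width: 0.094
grip_force: 2.9
```

servo_tool(
  motion=[
    [0,0,1,0,0],
    [0,0,1.5,0,0],
    [0,0,1.5,5,0],
    [0,0,1.5,11,0],
    [0,0,-4,14,0],
    [0,0,-10,14,0],
    [0,0,-15,14,0],
    [0,0,-16.5,14,0],
    [0,0,-16.5,14,0],
    [0,0,-16.5,14,0],
  ],
)

```text
time_s: 8.7
ee_pos: [0.5323, -0.2059, 0.4197]
eef_rot: [-3.142, -0.0, 1.57]
force: [0.2, -0.4, -0.5]
grip_width: 0.0939
grip_force: 0.0
```

Run:
```python
from h import *
w=snap('wrist','w4');t=snap('top','top4');s=snap('scene','sc4');print(w['obs']['ee_pos'],w['obs']['time_s'])
a=cv2.resize(t['image'][145:245,240:340,::-1],None,fx=4,fy=4,interpolation=cv2.INTER_CUBIC)
b=cv2.resize(s['image'][175:300,205:330,::-1],(400,400),interpolation=cv2.INTER_CUBIC)
# model rim circle at zone drawn in both
def draw(im,c,x0,y0,f,off):
    for X,z,r in [((.5315,.008),.12,.086),((.5315,.008),.06,.08)]:
        for k in range(90):
            q=proj(c,np.array([X[0]+r*np.cos(k*.0698),X[1]+r*np.sin(k*.0698),z]))
            cv2.circle(im,(int((q[0]-x0+.5)*f-.5),int((q[1]-y0+.5)*f-.5)),1,(0,0,255) if z>.1 else (0,255,0),-1)
draw(a,t,240,145,4,0);draw(b,s,205,175,3.2,0)
cv2.imwrite('pics/c5.png',np.hstack([a,b]))
```

```text
[ 0.53229131 -0.20587137  0.41968347] 8.7
```

View pics/c5.png

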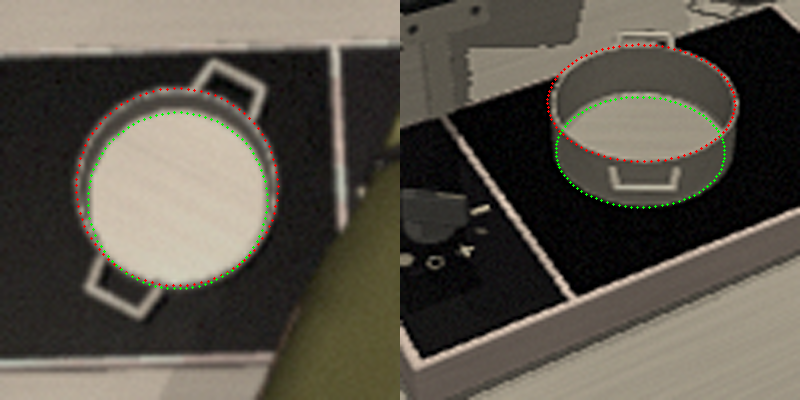

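Both views fit the pan to the ring-centred model circles, rim and base, to about 2 mm. Now the knob: its axis is at (0.530, -0.207) and the pointer at about 49.5° from +x. I'll turn the gripper -40.5°, go down and grip the bar.

servo_tool(
  motion=[
    [0,-0.2,0,-2,-10],
    [0,-0.2,0,-5,-20],
    [0,-0.2,0,-7,-30],
    [0,-0.2,0,-8,-40.5],
    [0,-0.2,0,-8,-40.5],
    [0,-0.2,0,-11,-40.5],
    [0,-0.2,0,-13.5,-40.5],
    [0,-0.2,0,-14.7,-40.5],
    [0,-0.2,0,-14.7,-40.5],
    [0.5,-0.2,0,-14.7,-40.5],
    [0.8,-0.2,0,-14.7,-40.5],
    [1,-0.2,0,-14.7,-40.5],
    [1,-0.2,0,-14.7,-40.5],
    [1,-0.2,0,-14.7,-40.5],
    [1,-0.2,0,-14.7,-40.5],
    [1,-0.2,0,-14.7,-40.5],
    [1,-0.2,0,-14.7,-40.5],
  ],
  squeeze=20,
)

```text
time_s: 10.98
ee_pos: [0.5301, -0.2071, 0.2726]
eef_rot: [-3.142, 0.0, 0.862]
force: [0.3, -0.1, 0.3]
grip_width: 0.0178
grip_force: 0.0
```

servo_tool(
  motion=[
    [1,0,0,0,0],
    [1,0,0,0,0],
    [1,0,0,0,0],
    [1,0,0,0,0],
  ],
  squeeze=20,
)

```text
time_s: 11.48
ee_pos: [0.5301, -0.2072, 0.2726]
eef_rot: [3.142, -0.0, 0.862]
force: [1.3, -0.7, 0.3]
grip_width: 0.0126
grip_force: 19.9
```

servo_tool(
  motion=[
    [1,0,0,0,-5],
    [1,0,0,0,-10],
    [1,0,0,0,-15],
    [1,0,0,0,-20],
    [1,0,0,0,-25],
    [1,0,0,0,-30],
    [1,0,0,0,-35],
    [1,0,0,0,-40],
    [1,0,0,0,-45],
    [1,0,0,0,-50],
    [1,0,0,0,-55],
    [1,0,0,0,-60],
    [1,0,0,0,-64],
    [1,0,0,0,-66.5],
    [1,0,0,0,-66.5],
    [1,0,0,0,-66.5],
    [1,0,0,0,-66.5],
  ],
)

```text
time_s: 13.6
ee_pos: [0.5301, -0.2072, 0.2727]
eef_rot: [3.142, -0.0, -0.298]
force: [2.0, -2.1, -2.7]
grip_width: 0.0126
grip_force: 20.0
```

servo_tool(
  motion=[
    [0,0,0,0,0],
    [0,0,0,0,0],
    [0,0,0,0,0],
    [0,0,0,0,0],
    [0,0,0,0,0],
    [0,0,0,0,0],
    [0,0,0,0,0],
    [0,0,0,0,0],
    [0,0,0,6,0],
    [0,0,0,12,0],
    [0,0,0,15,0],
    [0,-6,0,15,0],
    [0,-12,0,15,0],
    [0,-15,0,15,0],
    [0,-15,0,15,0],
    [0,-15,0,15,0],
  ],
)

```text
time_s: 15.6
ee_pos: [0.3806, -0.2073, 0.4228]
eef_rot: [3.142, -0.001, -0.299]
force: [1.2, 0.1, -0.2]
grip_width: 0.0942
grip_force: 0.0
```

Run:
```python
from h import *
t=snap('top','top5');s=snap('scene','sc5');print(t['obs']['ee_pos'],t['obs']['time_s'])
a=cv2.resize(t['image'][150:240,215:375,::-1],(711,400),interpolation=cv2.INTER_CUBIC)[:,110:]
b=cv2.resize(s['image'][180:280,165:365,::-1],(400,200),interpolation=cv2.INTER_CUBIC)
b=cv2.resize(s['image'][220:270,185:245,::-1],(199,166),interpolation=cv2.INTER_CUBIC)
p=np.zeros((400,199,3),np.uint8);p[:166]=b
p[170:350]=cv2.resize(s['image'][175:235,255:345,::-1],(199,180))
cv2.imwrite('pics/c6.png',np.hstack([a,p]))
```

```text
[ 0.38061597 -0.20725323  0.4228438 ] 15.6
```

View pics/c6.png

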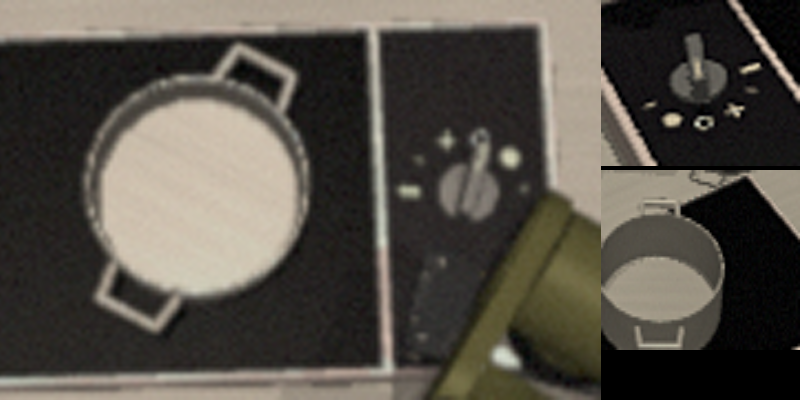

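The knob at (468,190) now points at the open-ring sign (480,138). The pan (197,185) still stands on the ring, and the gripper is clear of everything.

```bash
python3 -c "
from station import ctrl
print(ctrl.hand_in())"
```

```text
the job is handed in; nothing more can be done
None
```

The steel pan stands centred on the heating ring to within about 2 mm, the knob points at the open-ring (keep-warm) sign at the 1.8 notch, and the job was handed in after about 16 s of robot time; no judging result was returned.

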